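# Line up four calibrator vials by shade for a linearity run

### The job

Set the four purple-capped calibrator vials upright on the black seats of the loading row, one in the middle of each seat, in order of cap shade: the palest next to the blue start post, each next one darker, the darkest at the far end. Let go of them all and leave them standing still.

Things in the scene. Friction and masses are not known exactly. Their poses are not given: they have to be found in the camera images.
- vial_pale_mid (a point): Loose calibrator vial standing upright: white round body with a cap and a band round it, both very pale lavender (lightest of the four). 34 mm diameter, 56 mm tall, about 50 g, rigid. The point is its centre, on the axis, 28 mm above its underside; z is up along the axis. It starts on the work surface (underside at height 0).
- vial_light_mid (a point): Loose calibrator vial standing upright: white round body with a cap and a band round it, both light purple (second lightest). 34 mm diameter, 56 mm tall, about 50 g, rigid. The point is its centre, on the axis, 28 mm above its underside; z is up along the axis. It starts on the work surface (underside at height 0).
- vial_deep_mid (a point): Loose calibrator vial standing upright: white round body with a cap and a band round it, both deep purple (second darkest). 34 mm diameter, 56 mm tall, about 50 g, rigid. The point is its centre, on the axis, 28 mm above its underside; z is up along the axis. It starts on the work surface (underside at height 0).
- vial_darkest_mid (a point): Loose calibrator vial standing upright: white round body with a cap and a band round it, both blackish purple (darkest of the four). 34 mm diameter, 56 mm tall, about 50 g, rigid. The point is its centre, on the axis, 28 mm above its underside; z is up along the axis. It starts on the work surface (underside at height 0).
- seat_a: Fixed flat black round seat, 52 mm diameter, an end seat. The four seats a, b, c, d lie in this order, 80 mm apart, in a straight row on a low aluminium rail (70 mm wide, 410 mm long, its top 10 mm above the work surface). The origin is the centre of the seat's flat top face, 14 mm above the work surface; y runs along the row from a to d, x across it, z up. A vial standing on the seat has its centre 28 mm above this point.
- seat_b: Fixed flat black round seat, 52 mm diameter, an inner seat next to seat_a. The four seats a, b, c, d lie in this order, 80 mm apart, in a straight row on a low aluminium rail (70 mm wide, 410 mm long, its top 10 mm above the work surface). The origin is the centre of the seat's flat top face, 14 mm above the work surface; y runs along the row from a to d, x across it, z up. A vial standing on the seat has its centre 28 mm above this point.
- seat_c: Fixed flat black round seat, 52 mm diameter, an inner seat next to seat_d. The four seats a, b, c, d lie in this order, 80 mm apart, in a straight row on a low aluminium rail (70 mm wide, 410 mm long, its top 10 mm above the work surface). The origin is the centre of the seat's flat top face, 14 mm above the work surface; y runs along the row from a to d, x across it, z up. A vial standing on the seat has its centre 28 mm above this point.
- seat_d: Fixed flat black round seat, 52 mm diameter, the other end seat. The four seats a, b, c, d lie in this order, 80 mm apart, in a straight row on a low aluminium rail (70 mm wide, 410 mm long, its top 10 mm above the work surface). The origin is the centre of the seat's flat top face, 14 mm above the work surface; y runs along the row from a to d, x across it, z up. A vial standing on the seat has its centre 28 mm above this point.
- start_post: Fixed blue round post, 24 mm diameter, 30 mm tall, standing on the rail at the start end of the row, 67 mm beyond the end seat (sometimes seat_a's end, sometimes seat_d's; a grey post of the same size stands at the other end). The origin is the centre of its underside.

How it is judged:
By the outcome, as a careful person would: the job done as asked, in the order asked, and still so for the second after the job is handed in, with the robot touching nothing.
It also fails if it takes over 112 s, if anything falls off the work surface, if the arm or the gripper's body presses on something with over 40 N, if the wrist force passes 120 N, or if a joint passes its speed limit or range.

### The arm

A 6-joint arm with a two-finger parallel gripper is mounted at the origin on the work surface. World frame = base frame: x ahead of the robot, y to its left, z up, the work surface at z = 0. Lengths are in mm, angles in rad, forces in N, time in s.
With the tool pointing down it reaches from about 350 to 800 mm from the base axis. Payload 7.3 kg.
Tool frame: the origin (TCP) lies on the centre line of the jaws, within the pads' length; the fingertips stand 25 mm ahead of it and the grasp point (between the pads) lies 6 mm ahead of it; y points along the fingers, z is the direction in which the jaws open and shut, and the axes are right-handed (so a half turn about y gives the same grasp; the last joint's range is limited). The gripper opens to 85 mm and grips with 20 to 120 N. Pads are 22 mm wide; open, the fingers measure 114 mm over their backs; the gripper's body (76 mm by 85 mm) begins 54 mm behind the grasp point. The pads swing forward as they close: fully open they stand 13 mm farther back than shut.
Start: joints at [-1.456, 0.342, 1.524, -0, 1.275, -0.146], TCP at [135.395, -507.258, 256.322] pointing down, gripper open.
Joint ranges: [-2.53, 2.53], [-0.77, 2.02], [0.04, 2.7], [-1, 4.14], [0.28, 2.66], [-3.11, 3.11]. Speed limits (rad/s): [2.57, 2.57, 3.14, 3.14, 3.14, 3.14].

### API

Orientations are given as a unit quaternion [x, y, z, w].
In Python, from cell import readout, snapshot, camera_model, manip gives the robot as it stands.
- The arm moves only by the shell command python3 -m handwheel 'ROWS' [FORCE]. ROWS is JSON, a list of rows, each an object with "xyz": the shift along the tool's x, y, z in m, a list of three; "dr": the turn, a rotation vector about the tool's x, y, z in degrees, a list of three; "gripper": the finger opening in m, from 0 to 0.0854. A call has 1 to 12 rows; each row shifts and turns the commanded pose from where the row before left it, along the tool's axes as they then stand; what a row does not reach is not made up. A row lasts 1/12 s, in which the tool goes at most 41.7 mm and 7.16 degrees, less where a joint would pass 70% of its speed; a pose out of reach is approached as far as the arm can. A call is refused whole if a number of a shift passes 0.0417 or a number of a turn 7.16, either way. A call with a gripper value outside its range is refused whole. The fingers move at their own pace and stop on an object; FORCE is the grip in N (left out, the last holds). Time passes only in rows, so rows that do not move let the fingers close. It gives the time, the measured TCP pose, the force and the opening at its end, in the units of the state.
- readout.get_obs(): the state, without advancing time (a new reading comes with each control period).
- snapshot(name): name is "scene" or "top" or "wrist"; returns the picture (400x640x3 uint8, red, green, blue); there is no depth.
- camera_model(name): a dict with "vertical_fov" (degrees; the focal length in pixels is half the picture's height over the tangent of half this angle, whatever the lens; pixels are square), "cx", "cy" (the principal point, pixels), "R" (3x3) and "t" (3): a world point X has camera coordinates R X + t. Camera axes: x right, y down, z forward; pixel columns grow to the right and rows downward; lengths in mm; the calibration is good to about 2 mm. A picture is of the moment at which its call begins: read the wrist's pose just before it. camera_model takes no time and is no camera call; for the wrist camera it gives the pose at the moment of the call.
- manip.job_done(): hands the job in, once; it reports no verdict.
The state is a dict: "time": time; "joint_positions": joint angles; "joint_velocities": joint speeds; "joint_torque": joint torques, N m; "position": TCP position; "tool_rot": TCP orientation; "ft_force": force on the tool from outside, world axes, zero at the start; "moment": the same for the moment, N m; "width": opening from 0.0 (shut) to 1.0 (fully open).
Only numpy, scipy, OpenCV 4.12 (cv2) and the standard library are available. Lean on these libraries where they do the work, as an engineer would, in place of code of your own. Each camera call takes 0.05 s, during which the arm holds its last target. There are 200 camera calls.

## Working session

There is one attempt and no reset: what is moved stays moved. The work goes in short steps, Python scripts to look and compute and a shell command to move; the robot and the scene stay as the last step left them, time stands still between calls to the robot, and variables do not carry over. Pictures are saved under pics/ and viewed, about 12 in all and at most 16, crops included, and the job is handed in when it is done.

```bash
ls; mkdir -p pics; python3 - <<'E'
from cell import readout, snapshot, camera_model
import cv2
print(readout.get_obs())
for n in ("scene","top"):
    im=snapshot(n); cv2.imwrite(f"pics/{n}0.png",im[:,:,::-1])
for n in("scene","top","wrist"):print(n,camera_model(n))
E
```

```text
pics
{'time': 0.0, 'joint_positions': array([-1.45598405e+00,  3.42689251e-01,  1.52503693e+00,  1.46892608e-05,
        1.27535904e+00, -1.46000811e-01]), 'joint_velocities': array([ 0.00094272,  0.00164063,  0.00032746, -0.00079744, -0.00053717,
       -0.00021706]), 'joint_torque': array([-2.76078979e-03, -4.33684981e+01, -2.46016127e+01, -3.80451447e-04,
        7.69160280e-03,  1.47785153e-05]), 'position': array([ 135.36310626, -506.87640126,  255.63633641]), 'tool_rot': array([-0.09193549,  0.70163038, -0.70057526,  0.09196188]), 'ft_force': array([ 0.23595044,  0.3014699 , -0.19963311]), 'moment': array([ 0.0004018 , -0.026371  ,  0.02732351]), 'width': 1.002624129138521}
scene {'vertical_fov': 44.64130216614677, 'cx': 312.3496013899046, 'cy': 202.7915648380966, 'R': array([[ 0.19925044,  0.9799067 , -0.00906247],
       [ 0.85228567, -0.17784984, -0.49191318],
       [-0.48364078,  0.0902901 , -0.87059709]]), 't': array([-112.04905473, -481.31296351, 1316.32450216])}
top {'vertical_fov': 50.31216040800869, 'cx': 313.8413510933936, 'cy': 200.2617789283113, 'R': array([[-0.00716695, -0.99978034,  0.01969528],
       [-0.99760629,  0.00579393, -0.06890659],
       [ 0.06877734, -0.02014199, -0.99742868]]), 't': array([-4.64230902e-01,  5.71820430e+02,  9.32401328e+02])}
wrist {'vertical_fov': 58.38629463987845, 'cx': 321.9059426940146, 'cy': 198.66583680284737, 'R': array([[ 0.25777946, -0.96620165, -0.00203001],
       [-0.92433233, -0.24721958,  0.29067545],
       [-0.28135295, -0.07305376, -0.95681956]]), 't': array([-523.70990275,  -38.65261346,  380.70488839])}
```

View pics/top0.png

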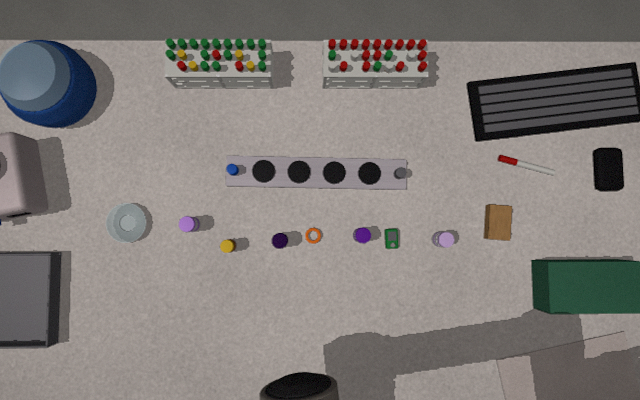

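View pics/scene0.png

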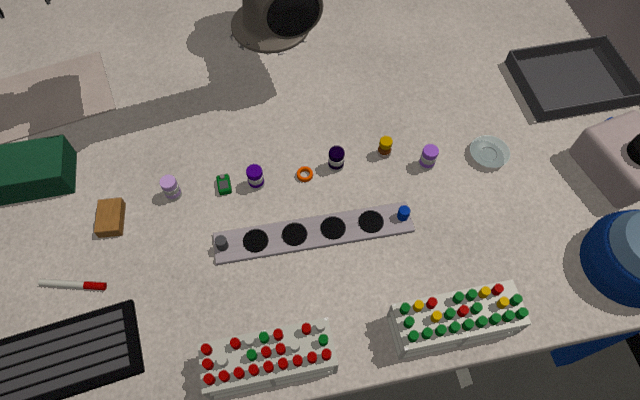

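The top view shows the rail with the blue post on the left at (233,169) and the grey post on the right. The seats are at about (263,171), (299,172), (334,173) and (369,174). The vials are light (188,224), darkest (280,240), deep (363,235) and pale (446,239). There are distractors between them: a yellow vial (228,246), an orange ring and a green box.

```bash
cat > h.py <<'E'
import numpy as np, cv2
from scipy.spatial.transform import Rotation as Ro
from cell import readout, snapshot, camera_model
def ray(m,u,v,z):
    f=200/np.tan(np.radians(m["vertical_fov"]/2))
    R=np.array(m["R"]);t=np.array(m["t"]);c=-R.T@t
    d=R.T@np.array([(u-m["cx"])/f,(v-m["cy"])/f,1.])
    return (c+d*(z-c[2])/d[2])[:2]
def proj(m,X):
    f=200/np.tan(np.radians(m["vertical_fov"]/2)); p=np.array(m["R"])@np.array(X,float)+m["t"]
    return f*p[0]/p[2]+m["cx"], f*p[1]/p[2]+m["cy"]
def blobs(mask,a=30):
    n,l,s,c=cv2.connectedComponentsWithStats(mask.astype(np.uint8))
    return [(c[i],s[i],l==i) for i in range(1,n) if s[i][4]>=a]
def masks(im):
    h,s,v=[x.astype(int) for x in cv2.split(cv2.cvtColor(im,cv2.COLOR_RGB2HSV))]
    return dict(purple=(h>122)&(h<160)&(s>45), black=(v<45)&(s<80), blue=(h>105)&(h<122)&(s>130))
def pose():
    o=readout.get_obs(); return o,Ro.from_quat(o["tool_rot"]).as_matrix()
E
python3 - <<'E'
from h import *
for n in("top","scene"):
    m=camera_model(n); im=cv2.cvtColor(cv2.imread(f"pics/{n}0.png"),cv2.COLOR_BGR2RGB); M=masks(im)
    for k,z in(("purple",48),("black",14),("blue",40)):
        for c,s,l in blobs(M[k]):
            if s[4]<900: print(n,k,c.round(1),s[4],s[2:4],ray(m,*c,z).round(1), im[l].mean(0).round())
print(pose()[1].round(3))
E
```

```text
top purple [187.9 223.6] 244 [21 16] [521.1 267.5] [142. 104. 166.]
top purple [362.  234.9] 223 [18 17] [ 494.2 -107.1] [ 84.  36. 121.]
top purple [279.4 240.2] 192 [16 15] [484.2  71.2] [40. 16. 58.]
top purple [445.3 239. ] 195 [16 15] [ 484.  -288.3] [160. 136. 173.]
top black [598.3  82.9] 882 [103  49] [ 841.7 -667.5] [22. 21. 22.]
top black [571.6  93.4] 178 [107  14] [ 816.9 -603.5] [26. 25. 26.]
top black [542.7 106.6] 42 [23  4] [ 786.  -534.4] [26. 25. 26.]
top black [509.3 110.6] 39 [22  4] [ 776.6 -456.1] [27. 27. 28.]
top black [574.  112.5] 41 [23  4] [ 771.9 -606.7] [24. 23. 24.]
top black [573.1 125.1] 674 [128  26] [ 742.4 -603.2] [18. 18. 18.]
top black [524.4 118.6] 43 [25  4] [ 757.9 -490.5] [25. 24. 25.]
top black [607.9 169.2] 811 [31 43] [ 639.7 -678.9] [18. 17. 18.]
top black [263.3 170.6] 368 [22 22] [639.9 109.2] [28. 28. 29.]
top black [298.6 171.3] 369 [22 22] [638.   29.7] [26. 25. 26.]
top black [334.  172.1] 359 [21 21] [635.7 -50.3] [25. 24. 25.]
top black [369.3 173. ] 343 [22 22] [ 633.3 -130.3] [23. 22. 23.]
top black [ 53.9 298.8] 786 [13 94] [35
[... 1412 characters left out ...]
585.2] [20. 20. 20.]
scene black [ 51.1 340.7] 126 [66 23] [ 758.4 -526.7] [27. 26. 27.]
scene black [ 48.2 353.8] 192 [99 34] [ 781.6 -530.4] [27. 26. 26.]
scene black [  8.1 354.1] 34 [18  7] [ 767.5 -601.7] [27. 27. 26.]
scene black [ 62.9 361.7] 30 [14  6] [ 801.1 -503.7] [25. 25. 25.]
scene black [ 70.  372.3] 131 [69 24] [ 822.4 -490.5] [26. 25. 26.]
scene black [ 18.7 375.8] 54 [28 11] [ 810.3 -579.3] [27. 27. 26.]
scene black [ 15.2 390.1] 46 [22  9] [ 833.8 -583. ] [25. 24. 25.]
scene black [ 35.5 397.2] 48 [18  6] [ 853.  -547.4] [22. 21. 23.]
scene blue [403.  212.9] 148 [13 15] [647.2 169.9] [ 18.  52. 112.]
[[-0.966 -0.     0.258]
 [-0.258  0.001 -0.966]
 [-0.    -1.    -0.001]]
```

```bash
R='{"xyz":[0,0,0],"dr":[0,-6.8,0],"gripper":0.0854}'
python3 -m handwheel '[{"xyz":[0,0,0],"dr":[0,-6.8,0],"gripper":0.085},{"xyz":[0,0,0],"dr":[0,-6.8,0],"gripper":0.085},{"xyz":[0,0,0],"dr":[0,-6.8,0],"gripper":0.085},{"xyz":[0,0,0],"dr":[0,-6.8,0],"gripper":0.085},{"xyz":[0,0,0],"dr":[0,-6.8,0],"gripper":0.085},{"xyz":[0,0,0],"dr":[0,-6.8,0],"gripper":0.085},{"xyz":[0,0,0],"dr":[0,-6.8,0],"gripper":0.085},{"xyz":[0,0,0],"dr":[0,-6.8,0],"gripper":0.085},{"xyz":[0,0,0],"dr":[0,-6.8,0],"gripper":0.085},{"xyz":[0,0,0],"dr":[0,-6.8,0],"gripper":0.085},{"xyz":[0,0,0],"dr":[0,-7,0],"gripper":0.085}]' 40
python3 -m handwheel '[{"xyz":[-0.018,0,0.028],"dr":[0,0,0],"gripper":0.085},{"xyz":[-0.018,0,0.028],"dr":[0,0,0],"gripper":0.085},{"xyz":[-0.018,0,0.028],"dr":[0,0,0],"gripper":0.085},{"xyz":[-0.018,0,0.028],"dr":[0,0,0],"gripper":0.085},{"xyz":[-0.018,0,0.028],"dr":[0,0,0],"gripper":0.085},{"xyz":[-0.018,0,0.028],"dr":[0,0,0],"gripper":0.085},{"xyz":[-0.018,0,0.028],"dr":[0,0,0],"gripper":0.085},{"xyz":[-0.018,0,0.028],"dr":[0,0,0],"gripper":0.085},{"xyz":[-0.018,0,0.028],"dr":[0,0,0],"gripper":0.085},{"xyz":[-0.018,0,0.028],"dr":[0,0,0],"gripper":0.085},{"xyz":[-0.018,0,0.028],"dr":[0,0,0],"gripper":0.085}]'
python3 -m handwheel '[{"xyz":[0,0,0],"dr":[0,0,0],"gripper":0.085},{"xyz":[0,0,0],"dr":[0,0,0],"gripper":0.085},{"xyz":[0,0,0],"dr":[0,0,0],"gripper":0.085}]'
python3 - <<'E'
from h import *
o,R=pose(); m=camera_model("wrist"); im=snapshot("wrist"); cv2.imwrite("pics/w1.png",im[:,:,::-1])
print(o["position"],R.round(3).tolist(),o["joint_positions"].round(2)); print("cam",-np.array(m["R"]).T@m["t"],m["R"][2])
for c,s,l in blobs(masks(im)["purple"],60): print(c.round(1),s,ray(m,*c,48).round(1),im[l].mean(0).round())
E
```

```text
time: 1.02
position: [135.4, -507.0, 255.9]
tool_rot: [-0.501, 0.499, -0.499, 0.501]
ft_force: [0.5, 0.1, -1.5]
width: 0.998
time: 1.93
position: [444.7, -308.3, 256.0]
tool_rot: [-0.5, 0.5, -0.5, 0.5]
ft_force: [-0.5, -1.2, -0.7]
width: 0.994
time: 2.18
position: [443.1, -309.6, 255.9]
tool_rot: [-0.5, 0.5, -0.5, 0.5]
ft_force: [-0.4, -1.0, 0.5]
width: 0.999
[ 443.10530272 -309.60132103  255.86911544] [[-0.0, -0.001, 1.0], [-1.0, 0.0, -0.0], [-0.0, -1.0, -0.001]] [-0.75  0.37  1.48 -0.    1.29 -0.75]
cam [ 442.42500586 -235.10245316  374.61877169] [-6.01581418e-04 -2.90589768e-01 -9.56847545e-01]
[365.9 152.1] [ 348  134   37   37 1071] [ 482.6 -289.7] [155. 132. 167.]
```

View pics/w1.png

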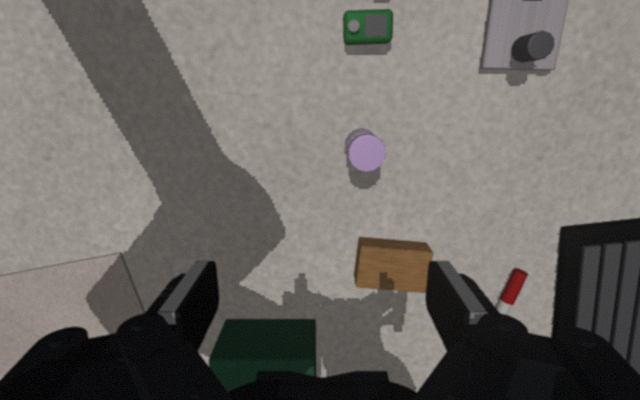

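The wrist view shows the pale vial at (366,152). It gives (482.5, -289), which agrees with the other views. I'll grasp it now.

```bash

python3 -m handwheel '[{"xyz":[-0.0105,0.018,0.020],"dr":[0,0,0],"gripper":0.085},{"xyz":[-0.0100,0.030,0.0195],"dr":[0,0,0],"gripper":0.085},{"xyz":[0,0.030,0],"dr":[0,0,0],"gripper":0.085},{"xyz":[0,0.030,0],"dr":[0,0,0],"gripper":0.085},{"xyz":[0,0.030,0],"dr":[0,0,0],"gripper":0.085},{"xyz":[0,0.030,0],"dr":[0,0,0],"gripper":0.085},{"xyz":[0,0.025,0],"dr":[0,0,0],"gripper":0.085},{"xyz":[0,0.015,0],"dr":[0,0,0],"gripper":0.085},{"xyz":[0,0.010,0],"dr":[0,0,0],"gripper":0.085},{"xyz":[0,0,0],"dr":[0,0,0],"gripper":0.085},{"xyz":[0,0,0],"dr":[0,0,0],"gripper":0.085}]'
python3 -m handwheel '[{"xyz":[0,0,0],"dr":[0,0,0],"gripper":0.06},{"xyz":[0,0,0],"dr":[0,0,0],"gripper":0.05},{"xyz":[0,0,0],"dr":[0,0,0],"gripper":0.045},{"xyz":[0,0,0],"dr":[0,0,0],"gripper":0.04},{"xyz":[0,0,0],"dr":[0,0,0],"gripper":0.035},{"xyz":[0,0,0],"dr":[0,0,0],"gripper":0.03},{"xyz":[0,0,0],"dr":[0,0,0],"gripper":0.025},{"xyz":[0,0,0],"dr":[0,0,0],"gripper":0.025},{"xyz":[0,0,0],"dr":[0,0,0],"gripper":0.025},{"xyz":[0,0,0],"dr":[0,0,0],"gripper":0.025},{"xyz":[0,0,0],"dr":[0,0,0],"gripper":0.025}]' 40
python3 - <<'E'
from h import *
o,R=pose(); m=camera_model("wrist"); im=snapshot("wrist"); cv2.imwrite("pics/w2.png",im[:,:,::-1])
print(o["position"],o["width"],o["ft_force"])
for c,s,l in blobs(masks(im)["purple"],60): print(c.round(1),s,ray(m,*c,56).round(1),im[l].mean(0).round())
E
```

```text
time: 3.15
position: [482.8, -289.9, 38.6]
tool_rot: [0.499, -0.501, 0.501, -0.499]
ft_force: [0.5, -0.8, -0.4]
width: 0.995
time: 4.07
position: [483.4, -289.2, 38.9]
tool_rot: [0.5, -0.5, 0.501, -0.5]
ft_force: [-1.2, -0.1, 5.7]
width: 0.386
[ 483.38618841 -289.248452     38.94597674] 0.386438140962388 [-1.15119446 -0.12883583  5.7019368 ]
[321.8 241.8] [280 229  85  39 784] [ 482.6 -259.5] [89. 75. 97.]
[321.8 314.3] [ 258  261  127  106 8579] [ 482.6 -285.4] [113.  95. 124.]
[343.2 385.2] [335 377  19  17  64] [ 490.1 -314.4] [11.  8. 13.]
```

View pics/w2.png

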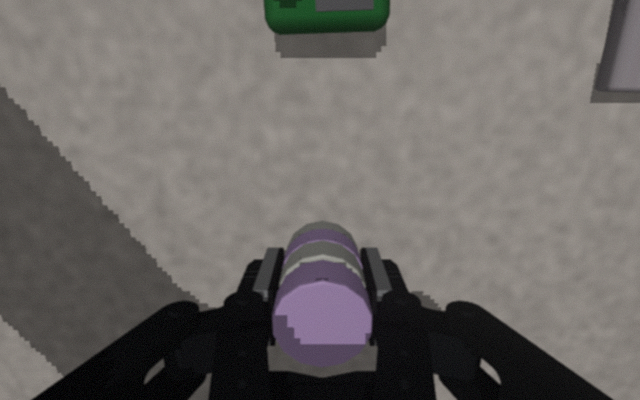

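The pale vial is held centred between the jaws, with its cap at about (322,322). The opening reads 33 mm. Next: lift and carry it to the seat by the blue post.

```bash

python3 -m handwheel '[{"xyz":[0,-0.010,0],"dr":[0,0,0],"gripper":0.025},{"xyz":[0,-0.030,0],"dr":[0,0,0],"gripper":0.025},{"xyz":[0,-0.030,0],"dr":[0,0,0],"gripper":0.025},{"xyz":[0,-0.030,0],"dr":[0,0,0],"gripper":0.025},{"xyz":[-0.018,0,0.007],"dr":[0,0,0],"gripper":0.025},{"xyz":[-0.030,0,0.012],"dr":[0,0,0],"gripper":0.025},{"xyz":[-0.030,0,0.012],"dr":[0,0,0],"gripper":0.025},{"xyz":[-0.030,0,0.012],"dr":[0,0,0],"gripper":0.025},{"xyz":[-0.030,0,0.012],"dr":[0,0,0],"gripper":0.025},{"xyz":[-0.030,0,0.012],"dr":[0,0,0],"gripper":0.025},{"xyz":[-0.030,0,0.012],"dr":[0,0,0],"gripper":0.025}]'
python3 -m handwheel '[{"xyz":[-0.030,0,0.012],"dr":[0,0,0],"gripper":0.025},{"xyz":[-0.030,0,0.012],"dr":[0,0,0],"gripper":0.025},{"xyz":[-0.030,0,0.012],"dr":[0,0,0],"gripper":0.025},{"xyz":[-0.030,0,0.012],"dr":[0,0,0],"gripper":0.025},{"xyz":[-0.030,0,0.012],"dr":[0,0,0],"gripper":0.025},{"xyz":[-0.030,0,0.012],"dr":[0,0,0],"gripper":0.025},{"xyz":[-0.020,0,0.006],"dr":[0,0,0],"gripper":0.025},{"xyz":[0,0,0],"dr":[0,0,0],"gripper":0.025},{"xyz":[0,0,0],"dr":[0,0,0],"gripper":0.025},{"xyz":[0,0,0],"dr":[0,0,0],"gripper":0.025}]'
python3 - <<'E'
from h import *
o,R=pose(); m=camera_model("wrist"); im=snapshot("wrist"); cv2.imwrite("pics/w3.png",im[:,:,::-1])
print(o["position"],o["width"],o["ft_force"],R.round(3).tolist())
print("seat1 expected px",proj(m,[640.2,108.2,14]),"vial bottom px", proj(m,[*o["position"][:2],o["position"][2]-39]))
E
```

```text
time: 5.03
position: [562.6, -89.6, 138.8]
tool_rot: [0.5, -0.5, 0.5, -0.5]
ft_force: [0.7, -0.7, -2.1]
width: 0.389
time: 5.87
position: [640.1, 108.2, 138.3]
tool_rot: [-0.5, 0.5, -0.5, 0.499]
ft_force: [0.2, -0.2, -0.0]
width: 0.386
[640.12023904 108.22184717 138.25793331] 0.3860812547198758 [ 0.22484028 -0.24002557 -0.04451733] [[-0.001, -0.001, 1.0], [-1.0, -0.001, -0.001], [0.001, -1.0, -0.001]]
seat1 expected px (np.float64(323.11291604418403), np.float64(199.49376421537124)) vial bottom px (np.float64(323.5125350907492), np.float64(251.36772039838092))
```

View pics/w3.png

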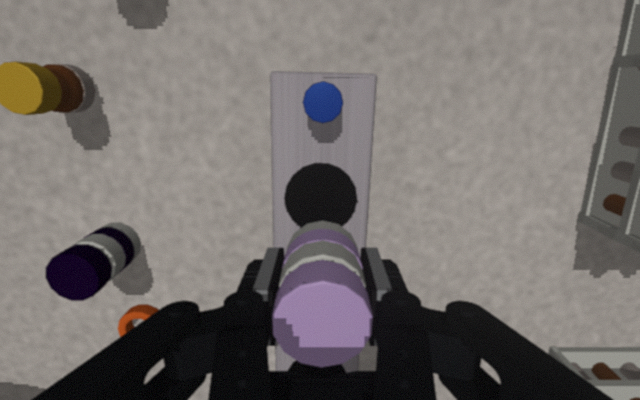

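The seat is at about (321,198), within 1-2 mm of where it was predicted, and the blue post is beyond it at (323,102). Lower the vial, release and rise.

```bash

python3 -m handwheel '[{"xyz":[0.0005,0.015,-0.0007],"dr":[0,0,0],"gripper":0.025},{"xyz":[0,0.020,0],"dr":[0,0,0],"gripper":0.025},{"xyz":[0,0.020,0],"dr":[0,0,0],"gripper":0.025},{"xyz":[0,0.012,0],"dr":[0,0,0],"gripper":0.025},{"xyz":[0,0.008,0],"dr":[0,0,0],"gripper":0.025},{"xyz":[0,0.004,0],"dr":[0,0,0],"gripper":0.025},{"xyz":[0,0.003,0],"dr":[0,0,0],"gripper":0.025},{"xyz":[0,0.002,0],"dr":[0,0,0],"gripper":0.025},{"xyz":[0,0.0005,0],"dr":[0,0,0],"gripper":0.025},{"xyz":[0,0,0],"dr":[0,0,0],"gripper":0.025}]'
python3 -m handwheel '[{"xyz":[0,0,0],"dr":[0,0,0],"gripper":0.036},{"xyz":[0,0,0],"dr":[0,0,0],"gripper":0.038},{"xyz":[0,0,0],"dr":[0,0,0],"gripper":0.045},{"xyz":[0,0,0],"dr":[0,0,0],"gripper":0.055},{"xyz":[0,0,0],"dr":[0,0,0],"gripper":0.07},{"xyz":[0,-0.005,0],"dr":[0,0,0],"gripper":0.08},{"xyz":[0,-0.015,0],"dr":[0,0,0],"gripper":0.085},{"xyz":[0,-0.030,0],"dr":[0,0,0],"gripper":0.085},{"xyz":[0,-0.030,0],"dr":[0,0,0],"gripper":0.085},{"xyz":[0,-0.030,0],"dr":[0,0,0],"gripper":0.085}]'
python3 -m handwheel '[{"xyz":[-0.012,0,-0.015],"dr":[0,0,0],"gripper":0.085},{"xyz":[-0.024,0,-0.021],"dr":[0,0,0],"gripper":0.085},{"xyz":[-0.024,0,-0.021],"dr":[0,0,0],"gripper":0.085},{"xyz":[-0.024,0,-0.021],"dr":[0,0,0],"gripper":0.085},{"xyz":[-0.024,0,-0.021],"dr":[0,0,0],"gripper":0.085},{"xyz":[-0.012,0,-0.021],"dr":[0,0,0],"gripper":0.085},{"xyz":[0,0,0],"dr":[0,0,0],"gripper":0.085},{"xyz":[0,0,0],"dr":[0,0,0],"gripper":0.085},{"xyz":[0,0,0],"dr":[0,0,0],"gripper":0.085}]'
python3 - <<'E'
from h import *
o,R=pose(); m=camera_model("wrist"); im=snapshot("wrist"); cv2.imwrite("pics/w4.png",im[:,:,::-1])
print(o["position"],o["width"],R.round(3).tolist())
for c,s,l in blobs(masks(im)["purple"],60): print("w",c.round(1),s,ray(m,*c,48).round(1))
m=camera_model("top");im=snapshot("top"); cv2.imwrite("pics/t4.png",im[100:270,120:520,::-1].repeat(2,0).repeat(2,1))
for c,s,l in blobs(masks(im)["purple"],60): print("t",c.round(1),s,ray(m,*c,48).round(1),ray(m,*c,62).round(1))
E
```

```text
time: 6.75
position: [640.2, 108.2, 54.4]
tool_rot: [0.5, -0.5, 0.501, -0.5]
ft_force: [0.4, 0.7, -0.5]
width: 0.393
time: 7.58
position: [639.6, 108.2, 165.1]
tool_rot: [-0.5, 0.5, -0.5, 0.5]
ft_force: [0.0, 0.9, -0.3]
width: 0.994
time: 8.33
position: [520.7, 228.1, 164.3]
tool_rot: [0.499, -0.5, 0.501, -0.5]
ft_force: [0.9, 1.0, -0.1]
width: 0.998
[520.66664291 228.14391419 164.3032734 ] 0.9978393719221269 [[-0.001, 0.001, 1.0], [-1.0, -0.0, -0.001], [0.0, -1.0, 0.001]]
w [320.6 144.6] [ 294  115   54   58 2318] [519.3 268.3]
w [282.2 348.7] [263 342  36  19 255] [488.8 108. ]
w [276.7 369.4] [263 366  27   9 122] [483.7  88.1]
t [261.1 166.7] [253 160  18  15 204] [643.7 110.7] [641.6 109.3]
t [362.  234.9] [353 227  18  16 219] [ 494.2 -107.1] [ 494.4 -105.3]
t [279.3 240.2] [272 233  16  15 193] [484.3  71.3] [484.6  70.4]
```

View pics/w4.png

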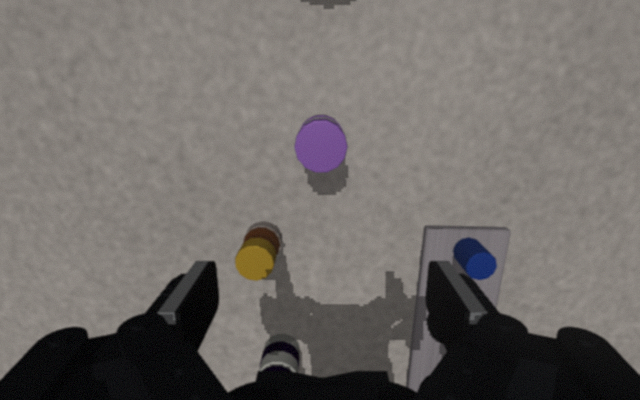

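The light vial is at (321,146), which gives (519.4, 268.5). The pale vial stands on seat 1; the top view puts it within about 1.5 mm of centre. Grasp the light vial.

```bash

python3 -m handwheel '[{"xyz":[-0.020,0,-0.0013],"dr":[0,0,0],"gripper":0.085},{"xyz":[-0.0205,0.015,0],"dr":[0,0,0],"gripper":0.085},{"xyz":[0,0.030,0],"dr":[0,0,0],"gripper":0.085},{"xyz":[0,0.030,0],"dr":[0,0,0],"gripper":0.085},{"xyz":[0,0.025,0],"dr":[0,0,0],"gripper":0.085},{"xyz":[0,0.015,0],"dr":[0,0,0],"gripper":0.085},{"xyz":[0,0.011,0],"dr":[0,0,0],"gripper":0.085},{"xyz":[0,0,0],"dr":[0,0,0],"gripper":0.07},{"xyz":[0,0,0],"dr":[0,0,0],"gripper":0.06},{"xyz":[0,0,0],"dr":[0,0,0],"gripper":0.05},{"xyz":[0,0,0],"dr":[0,0,0],"gripper":0.045}]'
python3 -m handwheel '[{"xyz":[0,0,0],"dr":[0,0,0],"gripper":0.04},{"xyz":[0,0,0],"dr":[0,0,0],"gripper":0.035},{"xyz":[0,0,0],"dr":[0,0,0],"gripper":0.03},{"xyz":[0,0,0],"dr":[0,0,0],"gripper":0.025},{"xyz":[0,0,0],"dr":[0,0,0],"gripper":0.025},{"xyz":[0,0,0],"dr":[0,0,0],"gripper":0.025},{"xyz":[0,0,0],"dr":[0,0,0],"gripper":0.025},{"xyz":[0,0,0],"dr":[0,0,0],"gripper":0.025}]'
python3 -m handwheel '[{"xyz":[0,-0.010,0],"dr":[0,0,0],"gripper":0.025},{"xyz":[0,-0.030,0],"dr":[0,0,0],"gripper":0.025},{"xyz":[0,-0.030,0],"dr":[0,0,0],"gripper":0.025},{"xyz":[0,-0.030,0],"dr":[0,0,0],"gripper":0.025},{"xyz":[0,-0.010,0],"dr":[0,0,0],"gripper":0.025},{"xyz":[0.010,0,0.005],"dr":[0,0,0],"gripper":0.025},{"xyz":[0.020,0,0.010],"dr":[0,0,0],"gripper":0.025},{"xyz":[0.030,0,0.015],"dr":[0,0,0],"gripper":0.025},{"xyz":[0.030,0,0.015],"dr":[0,0,0],"gripper":0.025}]'
python3 -m handwheel '[{"xyz":[0.030,0,0.015],"dr":[0,0,0],"gripper":0.025},{"xyz":[0.030,0,0.015],"dr":[0,0,0],"gripper":0.025},{"xyz":[0.030,0,0.015],"dr":[0,0,0],"gripper":0.025},{"xyz":[0.030,0,0.015],"dr":[0,0,0],"gripper":0.025},{"xyz":[0.020,0,0.010],"dr":[0,0,0],"gripper":0.025},{"xyz":[0.010,0,0.004],"dr":[0,0,0],"gripper":0.025},{"xyz":[0,0,0],"dr":[0,0,0],"gripper":0.025},{"xyz":[0,0,0],"dr":[0,0,0],"gripper":0.025},{"xyz":[0,0,0],"dr":[0,0,0],"gripper":0.025}]'
python3 - <<'E'
from h import *
o,R=pose(); m=camera_model("wrist"); im=snapshot("wrist"); cv2.imwrite("pics/w5.png",im[:,:,::-1])
print(o["position"],o["width"],o["ft_force"],R.round(3).tolist())
print("seat2 expected px",proj(m,[638.3,28.6,14]))
E
```

```text
time: 9.35
position: [519.7, 269.0, 39.2]
tool_rot: [0.499, -0.5, 0.501, -0.501]
ft_force: [1.0, 0.7, 0.1]
width: 0.526
time: 10.02
position: [519.2, 269.0, 38.8]
tool_rot: [0.499, -0.5, 0.501, -0.5]
ft_force: [-0.1, -0.4, 6.1]
width: 0.389
time: 10.77
position: [563.0, 177.5, 146.1]
tool_rot: [0.501, -0.5, 0.499, -0.499]
ft_force: [1.1, 0.0, 0.2]
width: 0.389
time: 11.52
position: [636.5, 30.0, 147.1]
tool_rot: [-0.5, 0.501, -0.499, 0.5]
ft_force: [0.8, 0.6, 0.1]
width: 0.39
[636.50377094  30.02649616 147.11421935] 0.3900307803248828 [0.78574947 0.57651494 0.09586779] [[0.0, -0.002, 1.0], [-1.0, 0.0, 0.0], [-0.0, -1.0, -0.002]]
seat2 expected px (np.float64(325.6059581341672), np.float64(197.95405283712634))
```

View pics/w5.png

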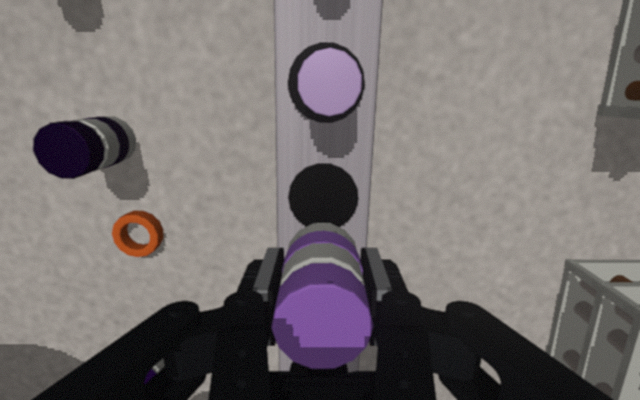

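Held, with seat 2 at about (323,197). I'll use the same picture to measure how far the pale vial is from its seat centre, and where seat 2 is.

```bash
cat > seatchk.py <<'E'
from h import *
import sys
im=cv2.cvtColor(cv2.imread(sys.argv[1]),cv2.COLOR_BGR2RGB); m=camera_model("wrist")  # arm has not moved since
hsv=cv2.cvtColor(im,cv2.COLOR_RGB2HSV); g=hsv[:,:,2]<60
def circ(pts,z):  # map pixels to plane, fit circle (algebraic)
    P=np.array([ray(m,*p,z) for p in pts]); A=np.c_[2*P,np.ones(len(P))]; s=np.linalg.lstsq(A,(P**2).sum(1),rcond=None)[0]
    return s[:2].round(1),round(2*np.sqrt(s[2]+s[0]**2+s[1]**2),1)
def edge(mask,rows,c0,c1):
    out=[]
    for r in rows:
        x=np.flatnonzero(mask[r,c0:c1])
        if len(x): out+= [(c0+x[0]-.5,r),(c0+x[-1]+.5,r)]
    return out
r0,r1,c0,c1=map(int,sys.argv[2:6]); print("seat",circ(edge(g,range(r0,r1),c0,c1),14))
if len(sys.argv)>6:
    r0,r1,c0,c1=map(int,sys.argv[6:10]); pm=masks(im)["purple"]
    print("cap",circ(edge(pm,range(r0,r1),c0,c1),70))
    print("its seat",circ(edge((hsv[:,:,2]<60),range(r0,r1),c0,c1),14))
E
python3 seatchk.py pics/w5.png 168 222 280 366 54 110 285 368
```

```text
seat (array([636.5,  29.1]), np.float64(50.6))
cap (array([639.6, 108.6]), np.float64(34.5))
its seat (array([638.5, 108.9]), np.float64(50.5))
```

```bash

python3 -m handwheel '[{"xyz":[0.0012,0.020,0],"dr":[0,0,0],"gripper":0.025},{"xyz":[0,0.025,0],"dr":[0,0,0],"gripper":0.025},{"xyz":[0,0.020,0],"dr":[0,0,0],"gripper":0.025},{"xyz":[0,0.012,0],"dr":[0,0,0],"gripper":0.025},{"xyz":[0,0.008,0],"dr":[0,0,0],"gripper":0.025},{"xyz":[0,0.004,0],"dr":[0,0,0],"gripper":0.025},{"xyz":[0,0.003,0],"dr":[0,0,0],"gripper":0.025},{"xyz":[0,0.002,0],"dr":[0,0,0],"gripper":0.025},{"xyz":[0,0,0],"dr":[0,0,0],"gripper":0.025},{"xyz":[0,0,0],"dr":[0,0,0],"gripper":0.025}]'
python3 -m handwheel '[{"xyz":[0,0,0],"dr":[0,0,0],"gripper":0.036},{"xyz":[0,0,0],"dr":[0,0,0],"gripper":0.038},{"xyz":[0,0,0],"dr":[0,0,0],"gripper":0.045},{"xyz":[0,0,0],"dr":[0,0,0],"gripper":0.055},{"xyz":[0,0,0],"dr":[0,0,0],"gripper":0.07},{"xyz":[0,-0.005,0],"dr":[0,0,0],"gripper":0.08},{"xyz":[0,-0.015,0],"dr":[0,0,0],"gripper":0.085},{"xyz":[0,-0.030,0],"dr":[0,0,0],"gripper":0.085},{"xyz":[0,-0.030,0],"dr":[0,0,0],"gripper":0.085},{"xyz":[0,-0.030,0],"dr":[0,0,0],"gripper":0.085}]'
python3 -m handwheel '[{"xyz":[0.012,0,-0.010],"dr":[0,0,0],"gripper":0.085},{"xyz":[0.027,0,-0.022],"dr":[0,0,0],"gripper":0.085},{"xyz":[0.027,0,-0.022],"dr":[0,0,0],"gripper":0.085},{"xyz":[0.027,0,-0.022],"dr":[0,0,0],"gripper":0.085},{"xyz":[0.027,0,-0.022],"dr":[0,0,0],"gripper":0.085},{"xyz":[0.027,0,-0.022],"dr":[0,0,0],"gripper":0.085},{"xyz":[0.027,0,-0.022],"dr":[0,0,0],"gripper":0.085},{"xyz":[0,0,0],"dr":[0,0,0],"gripper":0.085},{"xyz":[0,0,0],"dr":[0,0,0],"gripper":0.085},{"xyz":[0,0,0],"dr":[0,0,0],"gripper":0.085}]'
python3 - <<'E'
from h import *
o,R=pose(); m=camera_model("wrist"); im=snapshot("wrist"); cv2.imwrite("pics/w6.png",im[:,:,::-1])
print(o["position"],o["width"],R.round(3).tolist())
for c,s,l in blobs(masks(im)["purple"],60): print("w",c.round(1),s,ray(m,*c,48).round(1),ray(m,*c,56).round(1))
m=camera_model("top");im=snapshot("top"); cv2.imwrite("pics/t6.png",im[100:270,120:520,::-1].repeat(2,0).repeat(2,1))
for c,s,l in blobs(masks(im)["purple"],60): print("t",c.round(1),s,ray(m,*c,48).round(1),ray(m,*c,62).round(1))
E
```

```text
time: 12.4
position: [637.9, 27.5, 54.6]
tool_rot: [0.499, -0.5, 0.501, -0.5]
ft_force: [-0.8, -0.5, -0.4]
width: 0.384
time: 13.23
position: [637.2, 27.6, 165.2]
tool_rot: [-0.5, 0.5, -0.5, 0.5]
ft_force: [0.5, -0.0, 0.5]
width: 0.994
time: 14.07
position: [495.7, -146.3, 164.3]
tool_rot: [0.499, -0.5, 0.501, -0.5]
ft_force: [0.7, -0.1, -0.0]
width: 0.997
[ 495.70235742 -146.30372042  164.29197437] 0.9970799178552714 [[-0.002, 0.001, 1.0], [-1.0, -0.0, -0.002], [0.0, -1.0, 0.001]]
w [317.9 149.8] [ 292  120   52   58 2313] [ 492.5 -109.6] [ 492.6 -108.3]
t [260.9 166.8] [253 160  17  15 202] [643.4 111.1] [641.3 109.7]
t [299.4 168.6] [291 160  18  19 252] [639.2  27.4] [637.2  27.2]
t [362.  234.8] [353 227  18  17 224] [ 494.3 -107.3] [ 494.5 -105.4]
t [279.4 240.2] [272 233  16  15 191] [484.1  71.2] [484.4  70.3]
```

View pics/w6.png

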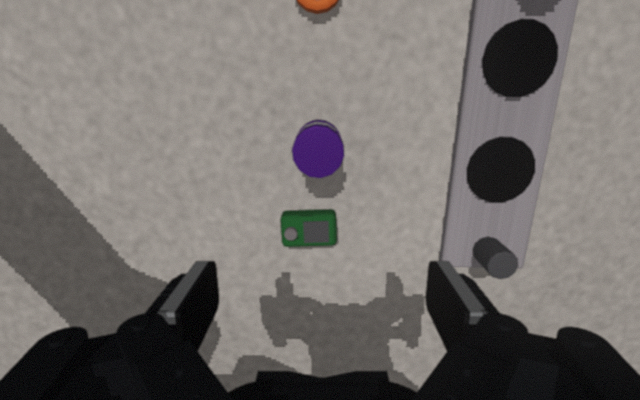

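The deep vial is at (318,150), which gives (492.6, -108.8). Grasp it and carry it to seat 3, at about (634.8, -51).

```bash

python3 -m handwheel '[{"xyz":[-0.018,0,-0.003],"dr":[0,0,0],"gripper":0.085},{"xyz":[-0.0195,0.015,0],"dr":[0,0,0],"gripper":0.085},{"xyz":[0,0.030,0],"dr":[0,0,0],"gripper":0.085},{"xyz":[0,0.030,0],"dr":[0,0,0],"gripper":0.085},{"xyz":[0,0.025,0],"dr":[0,0,0],"gripper":0.085},{"xyz":[0,0.015,0],"dr":[0,0,0],"gripper":0.085},{"xyz":[0,0.011,0],"dr":[0,0,0],"gripper":0.085},{"xyz":[0,0,0],"dr":[0,0,0],"gripper":0.07},{"xyz":[0,0,0],"dr":[0,0,0],"gripper":0.06},{"xyz":[0,0,0],"dr":[0,0,0],"gripper":0.05},{"xyz":[0,0,0],"dr":[0,0,0],"gripper":0.045}]'
python3 -m handwheel '[{"xyz":[0,0,0],"dr":[0,0,0],"gripper":0.04},{"xyz":[0,0,0],"dr":[0,0,0],"gripper":0.035},{"xyz":[0,0,0],"dr":[0,0,0],"gripper":0.03},{"xyz":[0,0,0],"dr":[0,0,0],"gripper":0.025},{"xyz":[0,0,0],"dr":[0,0,0],"gripper":0.025},{"xyz":[0,0,0],"dr":[0,0,0],"gripper":0.025},{"xyz":[0,0,0],"dr":[0,0,0],"gripper":0.025},{"xyz":[0,0,0],"dr":[0,0,0],"gripper":0.025}]'
python3 -m handwheel '[{"xyz":[0,-0.010,0],"dr":[0,0,0],"gripper":0.025},{"xyz":[0,-0.030,0],"dr":[0,0,0],"gripper":0.025},{"xyz":[0,-0.030,0],"dr":[0,0,0],"gripper":0.025},{"xyz":[0,-0.030,0],"dr":[0,0,0],"gripper":0.025},{"xyz":[0,-0.010,0],"dr":[0,0,0],"gripper":0.025},{"xyz":[-0.004,0,0.010],"dr":[0,0,0],"gripper":0.025},{"xyz":[-0.010,0,0.024],"dr":[0,0,0],"gripper":0.025},{"xyz":[-0.010,0,0.025],"dr":[0,0,0],"gripper":0.025},{"xyz":[-0.010,0,0.025],"dr":[0,0,0],"gripper":0.025}]'
python3 -m handwheel '[{"xyz":[-0.010,0,0.025],"dr":[0,0,0],"gripper":0.025},{"xyz":[-0.009,0,0.020],"dr":[0,0,0],"gripper":0.025},{"xyz":[-0.005,0,0.013],"dr":[0,0,0],"gripper":0.025},{"xyz":[0,0,0],"dr":[0,0,0],"gripper":0.025},{"xyz":[0,0,0],"dr":[0,0,0],"gripper":0.025},{"xyz":[0,0,0],"dr":[0,0,0],"gripper":0.025}]'
python3 - <<'E'
from h import *
o,R=pose(); m=camera_model("wrist"); im=snapshot("wrist"); cv2.imwrite("pics/w7.png",im[:,:,::-1])
print(o["position"],o["width"],o["ft_force"],R.round(3).tolist())
print("seat3 expected px",proj(m,[634.8,-51,14]))
E
python3 seatchk.py pics/w7.png 168 222 280 366 54 110 285 368
```

```text
time: 15.08
position: [493.1, -108.7, 38.7]
tool_rot: [0.5, -0.499, 0.501, -0.5]
ft_force: [-0.5, 0.2, 0.5]
width: 0.522
time: 15.75
position: [492.7, -109.0, 38.6]
tool_rot: [0.499, -0.5, 0.501, -0.5]
ft_force: [-1.2, 0.7, 6.5]
width: 0.389
time: 16.5
position: [577.1, -74.1, 146.4]
tool_rot: [-0.5, 0.501, -0.5, 0.499]
ft_force: [0.0, -0.3, -1.2]
width: 0.386
time: 17.0
position: [633.3, -50.9, 146.4]
tool_rot: [-0.5, 0.501, -0.5, 0.499]
ft_force: [0.7, -0.3, -0.5]
width: 0.386
[633.34852508 -50.92348351 146.42269409] 0.3855654933625291 [ 0.72030895 -0.3253437  -0.53452369] [[-0.001, -0.003, 1.0], [-1.0, 0.0, -0.001], [-0.0, -1.0, -0.003]]
seat3 expected px (np.float64(325.3832012375626), np.float64(196.4657658468758))
seat (array([634.5, -51.5]), np.float64(50.5))
cap (array([637. ,  26.2]), np.float64(35.3))
its seat (array([636.5,  28.4]), np.float64(50.5))
```

View pics/w7.png

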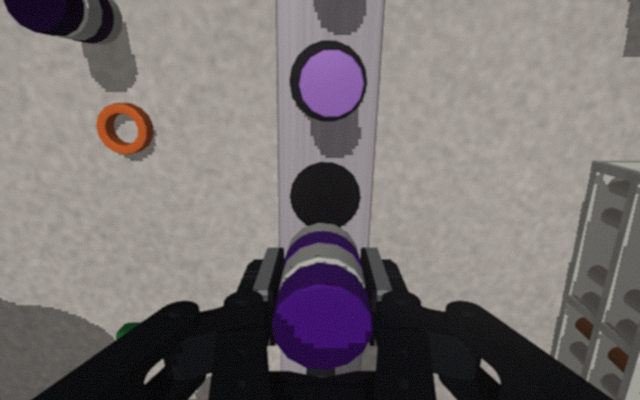

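The light vial stands on seat 2 about 2 mm from centre. Seat 3 is at (634.5, -51.3). Place the deep vial.

```bash

python3 -m handwheel '[{"xyz":[0,0.020,0.001],"dr":[0,0,0],"gripper":0.025},{"xyz":[0,0.025,0],"dr":[0,0,0],"gripper":0.025},{"xyz":[0,0.020,0],"dr":[0,0,0],"gripper":0.025},{"xyz":[0,0.012,0],"dr":[0,0,0],"gripper":0.025},{"xyz":[0,0.008,0],"dr":[0,0,0],"gripper":0.025},{"xyz":[0,0.004,0],"dr":[0,0,0],"gripper":0.025},{"xyz":[0,0.003,0],"dr":[0,0,0],"gripper":0.025},{"xyz":[0,0.002,0],"dr":[0,0,0],"gripper":0.025},{"xyz":[0,0,0],"dr":[0,0,0],"gripper":0.025},{"xyz":[0,0,0],"dr":[0,0,0],"gripper":0.025}]'
python3 -m handwheel '[{"xyz":[0,0,0],"dr":[0,0,0],"gripper":0.036},{"xyz":[0,0,0],"dr":[0,0,0],"gripper":0.038},{"xyz":[0,0,0],"dr":[0,0,0],"gripper":0.045},{"xyz":[0,0,0],"dr":[0,0,0],"gripper":0.055},{"xyz":[0,0,0],"dr":[0,0,0],"gripper":0.07},{"xyz":[0,-0.005,0],"dr":[0,0,0],"gripper":0.08},{"xyz":[0,-0.015,0],"dr":[0,0,0],"gripper":0.085},{"xyz":[0,-0.030,0],"dr":[0,0,0],"gripper":0.085},{"xyz":[0,-0.030,0],"dr":[0,0,0],"gripper":0.085},{"xyz":[0,-0.030,0],"dr":[0,0,0],"gripper":0.085}]'
python3 -m handwheel '[{"xyz":[-0.006,0,-0.010],"dr":[0,0,0],"gripper":0.085},{"xyz":[-0.015,0,-0.028],"dr":[0,0,0],"gripper":0.085},{"xyz":[-0.015,0,-0.028],"dr":[0,0,0],"gripper":0.085},{"xyz":[-0.015,0,-0.028],"dr":[0,0,0],"gripper":0.085},{"xyz":[-0.015,0,-0.028],"dr":[0,0,0],"gripper":0.085},{"xyz":[-0.015,0,-0.028],"dr":[0,0,0],"gripper":0.085},{"xyz":[0,0,0],"dr":[0,0,0],"gripper":0.085},{"xyz":[0,0,0],"dr":[0,0,0],"gripper":0.085},{"xyz":[0,0,0],"dr":[0,0,0],"gripper":0.085}]'
python3 - <<'E'
from h import *
o,R=pose(); m=camera_model("wrist"); im=snapshot("wrist"); cv2.imwrite("pics/w8.png",im[:,:,::-1])
print(o["position"],o["width"],R.round(3).tolist())
for c,s,l in blobs(masks(im)["purple"],60): print("w",c.round(1),s,ray(m,*c,48).round(1),ray(m,*c,56).round(1))
m=camera_model("top");im=snapshot("top"); cv2.imwrite("pics/t8.png",im[100:270,120:520,::-1].repeat(2,0).repeat(2,1))
for c,s,l in blobs(masks(im)["purple"],60): print("t",c.round(1),s,ray(m,*c,48).round(1),ray(m,*c,62).round(1))
E
```

```text
time: 17.88
position: [635.8, -51.1, 54.5]
tool_rot: [0.5, -0.5, 0.501, -0.5]
ft_force: [-0.5, 0.6, 0.0]
width: 0.388
time: 18.72
position: [635.1, -50.9, 165.1]
tool_rot: [-0.5, 0.5, -0.5, 0.5]
ft_force: [0.1, -0.3, -0.4]
width: 0.999
time: 19.47
position: [486.4, 30.0, 164.5]
tool_rot: [0.499, -0.5, 0.501, -0.5]
ft_force: [0.6, -0.1, 0.2]
width: 0.997
[486.40530521  30.03316436 164.52425256] 0.9968080799507637 [[-0.001, 0.002, 1.0], [-1.0, -0.0, -0.001], [0.0, -1.0, 0.002]]
w [533.3  82.5] [522  53  40  60 491] [618.4 108.8] [613.9 108.7]
w [585.6  82. ] [ 549   52   74   61 3516] [651.2 109.1] [645.5 108.9]
w [316.  145.1] [ 291  119   51   53 2087] [482.2  69.7] [482.3  70.9]
w [515.  192.2] [501 175  46  46 541] [618.1  37.3] [613.6  39.6]
w [554.8 214.5] [ 523  188   65   55 2732] [648.5  21.2] [642.9  24. ]
w [500.8 282.9] [482 272  48  33 498] [618.6 -32.5] [614.  -27.9]
w [533.3 315. ] [ 502  293   59   54 1802] [647.4 -60.2] [641.9 -54.6]
t [260.9 166.8] [253 160  17  15 201] [643.6 111. ] [641.5 109.5]
t [299.3 168.6] [291 160  18  19 250] [639.2  27.6] [637.2  27.4]
t [335.3 169.6] [327 161  18  19 253] [636.7 -50.9] [634.7 -49.9]
```

View pics/w8.png

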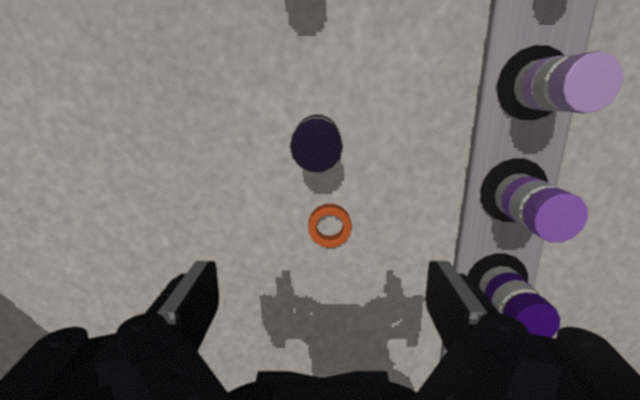

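The darkest vial is at (316,145), which gives (482.2, 70.4). The other three are standing. Grasp it and carry it to seat 4.

```bash

python3 -m handwheel '[{"xyz":[-0.020,0,-0.004],"dr":[0,0,0],"gripper":0.085},{"xyz":[-0.0205,0.015,0],"dr":[0,0,0],"gripper":0.085},{"xyz":[0,0.030,0],"dr":[0,0,0],"gripper":0.085},{"xyz":[0,0.030,0],"dr":[0,0,0],"gripper":0.085},{"xyz":[0,0.025,0],"dr":[0,0,0],"gripper":0.085},{"xyz":[0,0.015,0],"dr":[0,0,0],"gripper":0.085},{"xyz":[0,0.011,0],"dr":[0,0,0],"gripper":0.085},{"xyz":[0,0,0],"dr":[0,0,0],"gripper":0.07},{"xyz":[0,0,0],"dr":[0,0,0],"gripper":0.06},{"xyz":[0,0,0],"dr":[0,0,0],"gripper":0.05},{"xyz":[0,0,0],"dr":[0,0,0],"gripper":0.045}]'
python3 -m handwheel '[{"xyz":[0,0,0],"dr":[0,0,0],"gripper":0.04},{"xyz":[0,0,0],"dr":[0,0,0],"gripper":0.035},{"xyz":[0,0,0],"dr":[0,0,0],"gripper":0.03},{"xyz":[0,0,0],"dr":[0,0,0],"gripper":0.025},{"xyz":[0,0,0],"dr":[0,0,0],"gripper":0.025},{"xyz":[0,0,0],"dr":[0,0,0],"gripper":0.025},{"xyz":[0,0,0],"dr":[0,0,0],"gripper":0.025},{"xyz":[0,0,0],"dr":[0,0,0],"gripper":0.025}]'
python3 -m handwheel '[{"xyz":[0,-0.010,0],"dr":[0,0,0],"gripper":0.025},{"xyz":[0,-0.030,0],"dr":[0,0,0],"gripper":0.025},{"xyz":[0,-0.030,0],"dr":[0,0,0],"gripper":0.025},{"xyz":[0,-0.030,0],"dr":[0,0,0],"gripper":0.025},{"xyz":[0,-0.010,0],"dr":[0,0,0],"gripper":0.025},{"xyz":[0.012,0,0.009],"dr":[0,0,0],"gripper":0.025},{"xyz":[0.027,0,0.020],"dr":[0,0,0],"gripper":0.025},{"xyz":[0.027,0,0.020],"dr":[0,0,0],"gripper":0.025},{"xyz":[0.027,0,0.020],"dr":[0,0,0],"gripper":0.025}]'
python3 -m handwheel '[{"xyz":[0.027,0,0.020],"dr":[0,0,0],"gripper":0.025},{"xyz":[0.027,0,0.020],"dr":[0,0,0],"gripper":0.025},{"xyz":[0.027,0,0.020],"dr":[0,0,0],"gripper":0.025},{"xyz":[0.020,0,0.014],"dr":[0,0,0],"gripper":0.025},{"xyz":[0.0075,0,0.007],"dr":[0,0,0],"gripper":0.025},{"xyz":[0,0,0],"dr":[0,0,0],"gripper":0.025},{"xyz":[0,0,0],"dr":[0,0,0],"gripper":0.025},{"xyz":[0,0,0],"dr":[0,0,0],"gripper":0.025}]'
python3 - <<'E'
from h import *
o,R=pose(); m=camera_model("wrist"); im=snapshot("wrist"); cv2.imwrite("pics/w9.png",im[:,:,::-1])
print(o["position"],o["width"],o["ft_force"],R.round(3).tolist())
E
python3 seatchk.py pics/w9.png 168 222 280 366 54 110 285 368
```

```text
time: 20.48
position: [482.3, 70.5, 38.6]
tool_rot: [0.499, -0.5, 0.501, -0.5]
ft_force: [0.0, -0.3, -0.4]
width: 0.526
time: 21.15
position: [482.1, 70.6, 38.6]
tool_rot: [0.499, -0.5, 0.501, -0.5]
ft_force: [0.2, -0.6, 6.4]
width: 0.386
time: 21.9
position: [550.8, -23.9, 147.5]
tool_rot: [0.5, -0.5, 0.5, -0.5]
ft_force: [0.3, 1.0, -0.9]
width: 0.39
time: 22.57
position: [630.4, -130.4, 147.1]
tool_rot: [-0.5, 0.501, -0.5, 0.5]
ft_force: [0.4, 0.9, -1.6]
width: 0.387
[ 630.39340622 -130.41281437  147.07968259] 0.386983295206077 [ 0.44991721  0.86058929 -1.6397648 ] [[-0.001, -0.002, 1.0], [-1.0, 0.001, -0.001], [-0.001, -1.0, -0.002]]
seat (array([ 632.6, -130.9]), np.float64(50.4))
cap (array([634.9, -51.9]), np.float64(35.2))
its seat (array([634.5, -51. ]), np.float64(50.4))
```

View pics/w9.png

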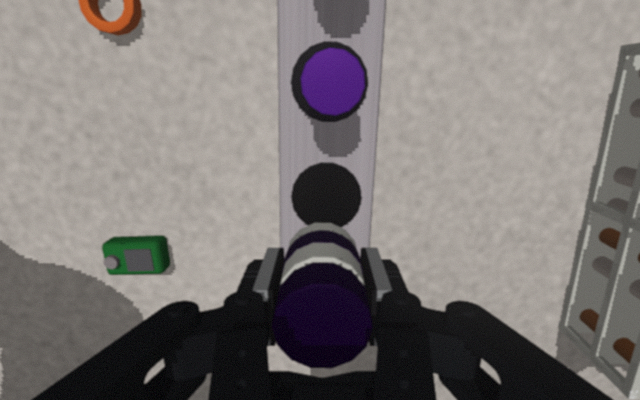

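The deep vial is within 1 mm of centre on seat 3. Seat 4 is at (632.6, -130.9). Place the darkest vial, then rise for an overview.

```bash

python3 -m handwheel '[{"xyz":[0,0.020,0.0012],"dr":[0,0,0],"gripper":0.025},{"xyz":[0,0.025,0],"dr":[0,0,0],"gripper":0.025},{"xyz":[0,0.020,0],"dr":[0,0,0],"gripper":0.025},{"xyz":[0,0.012,0],"dr":[0,0,0],"gripper":0.025},{"xyz":[0,0.008,0],"dr":[0,0,0],"gripper":0.025},{"xyz":[0,0.004,0],"dr":[0,0,0],"gripper":0.025},{"xyz":[0,0.003,0],"dr":[0,0,0],"gripper":0.025},{"xyz":[0,0.002,0],"dr":[0,0,0],"gripper":0.025},{"xyz":[0,0,0],"dr":[0,0,0],"gripper":0.025},{"xyz":[0,0,0],"dr":[0,0,0],"gripper":0.025}]'
python3 -m handwheel '[{"xyz":[0,0,0],"dr":[0,0,0],"gripper":0.036},{"xyz":[0,0,0],"dr":[0,0,0],"gripper":0.038},{"xyz":[0,0,0],"dr":[0,0,0],"gripper":0.045},{"xyz":[0,0,0],"dr":[0,0,0],"gripper":0.055},{"xyz":[0,0,0],"dr":[0,0,0],"gripper":0.07},{"xyz":[0,-0.005,0],"dr":[0,0,0],"gripper":0.08},{"xyz":[0,-0.015,0],"dr":[0,0,0],"gripper":0.085},{"xyz":[0,-0.030,0],"dr":[0,0,0],"gripper":0.085},{"xyz":[0,-0.030,0],"dr":[0,0,0],"gripper":0.085},{"xyz":[0,-0.030,0],"dr":[0,0,0],"gripper":0.085}]'
python3 -m handwheel '[{"xyz":[-0.006,-0.015,-0.008],"dr":[0,0,0],"gripper":0.085},{"xyz":[-0.010,-0.024,-0.012],"dr":[0,0,0],"gripper":0.085},{"xyz":[-0.010,-0.024,-0.012],"dr":[0,0,0],"gripper":0.085},{"xyz":[-0.010,-0.024,-0.012],"dr":[0,0,0],"gripper":0.085},{"xyz":[-0.010,-0.024,-0.012],"dr":[0,0,0],"gripper":0.085},{"xyz":[-0.010,-0.024,-0.012],"dr":[0,0,0],"gripper":0.085},{"xyz":[0,0,0],"dr":[0,0,0],"gripper":0.085},{"xyz":[0,0,0],"dr":[0,0,0],"gripper":0.085},{"xyz":[0,0,0],"dr":[0,0,0],"gripper":0.085},{"xyz":[0,0,0],"dr":[0,0,0],"gripper":0.085}]'
python3 - <<'E'
from h import *
o,R=pose(); m=camera_model("wrist"); im=snapshot("wrist"); cv2.imwrite("pics/w10.png",im[:,:,::-1])
print(o["position"],o["width"])
for n in("top","scene"):
    m=camera_model(n);im=snapshot(n); cv2.imwrite(f"pics/{n}10.png",im[:,:,::-1])
    for c,s,l in blobs(masks(im)["purple"],60): print(n,c.round(1),s,ray(m,*c,62).round(1),im[l].mean(0).round())
E
```

```text
time: 23.45
position: [632.9, -131.1, 54.6]
tool_rot: [0.5, -0.5, 0.501, -0.5]
ft_force: [0.5, 0.0, -0.6]
width: 0.388
time: 24.28
position: [632.2, -130.9, 165.2]
tool_rot: [-0.5, 0.5, -0.5, 0.5]
ft_force: [0.8, -0.1, 0.6]
width: 0.996
time: 25.12
position: [564.3, -75.1, 297.5]
tool_rot: [-0.5, 0.501, -0.5, 0.499]
ft_force: [-0.1, -0.6, 0.2]
width: 0.998
[564.34737686 -75.13547173 297.48978385] 0.9975018422158705
top [260.9 167. ] [253 160  19  15 202] [641.1 109.6] [191. 162. 204.]
top [299.3 168.5] [291 160  18  19 248] [637.3  27.4] [147. 106. 175.]
scene [373.  210.1] [365 202  17  17 228] [639.9 107.1] [168. 140. 176.]
scene [332.5 216.5] [324 208  18  18 254] [637.4  25.7] [141.  97. 166.]
scene [293.1 225.1] [284 214  19  25 321] [640.3 -53.4] [ 75.  25. 111.]
scene [252.1 229.1] [244 221  18  18 246] [ 632.5 -132.9] [31.  8. 49.]
scene [331.5 228.6] [322 223  20  10  64] [662.9  17.9] [81. 59. 92.]
```

View pics/w10.png

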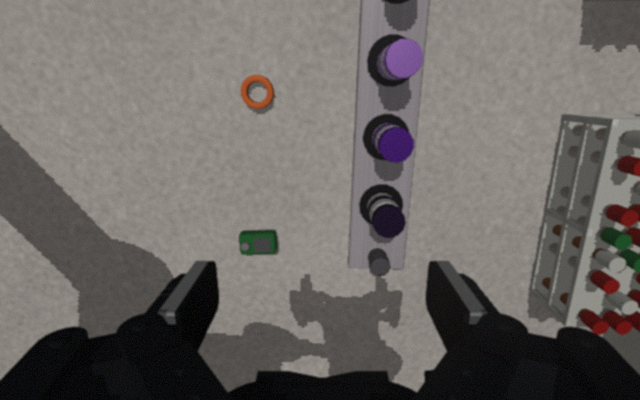

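View pics/scene10.png

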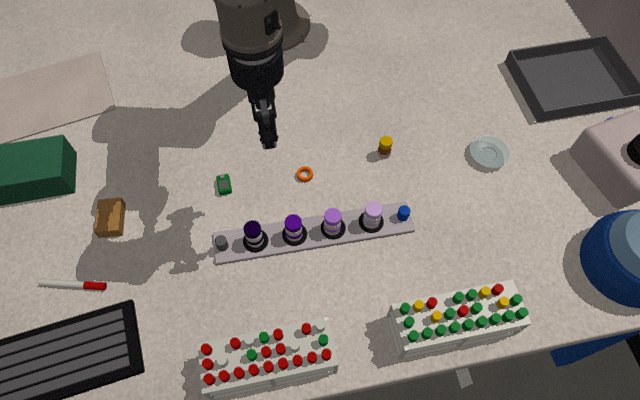

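All four vials stand in order on their seats: pale, light, deep and darkest, from the blue post to the grey one. The largest offset from a seat centre is about 2 mm, where a vial can be 9 mm off before it overhangs. The arm is clear, so I'm handing in.

```bash
python3 -c "
from cell import manip,readout
print(readout.get_obs()['ft_force'],manip.job_done())"
```

```text
the job is handed in; nothing more can be done
[0.42127635 0.1418017  0.33958946] None
```

I set the four vials upright on the seats, one at a time: palest next to the blue post, then light, deep and darkest at the far end. The arm then backed clear with the gripper open, and I handed the job in at about 25 s of the 112 s allowed.

**Last checks:** The final wrist and scene pictures show all four standing in the right order, with nothing else moved. Estimated distances from the seat centres:

| Vial | Off centre | How measured |
|---|---|---|
| pale | about 1 mm | close wrist view |
| light | about 2 mm, along the row | wrist, top and scene views |
| deep | about 1 mm | close wrist view |
| darkest | about 1.5 mm | scene view only, no close-up after release |

- **Not corrected:** I left the light vial 2 mm off, because a vial can be 9 mm off before it overhangs its seat.
- **Disagreements:** The cameras differed from each other by 1–4 mm, and the measured tool position scattered by about 1 mm. In the final scene view the deep vial read about 4 mm off across the row, but its blob there was elongated, probably with the band merged into the cap. The close wrist view and an earlier top view put it within about 1–1.5 mm.

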